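# Close and click shut the packed food tote

## Robot

A 6-joint arm with a two-finger parallel gripper is mounted at the origin on the work surface. World frame = base frame: x ahead of the robot, y to its left, z up, the work surface at z = 0. Lengths are in m, angles in rad, forces in N, time in s.
With the tool pointing down it reaches from about 0.325 to 0.775 m from the base axis. Payload 9.3 kg.
Tool frame: the origin (TCP) lies between the finger pads; the fingertips stand arm.finger_overhang ahead of it and the grasp point (between the pads) lies 5 mm behind it (arm.finger_overhang is the distance from the TCP to the fingertips, in m); z points along the fingers, y is the line along which they close (so a half turn about z gives the same grasp; the last joint's range is limited). The gripper opens to 85 mm and grips with 20 to 120 N. Pads are 22 mm wide; open, the fingers measure 114 mm over their backs; the gripper's body (76 mm by 85 mm) begins 54 mm behind the grasp point. The pads swing forward as they close: fully open they stand 13 mm farther back than shut.
Start: joints at [1.034, 0.259, 0.021, 1.334, 0, 1.418], TCP at [0.206, 0.51, 0.245] pointing down, gripper open.
Joint ranges: [-3.04, 3.04], [-0.91, 1.82], [-1.04, 1.36], [-1.92, 1.95], [-1.52, 1.45], [-3.14, 3.14]. Speed limits (rad/s): [2.22, 2.22, 2.79, 3.14, 3.14, 3.14].

## Interface

Orientations are given as [roll, pitch, yaw] about the fixed x, y, z axes, in that order (R = Rz(yaw) Ry(pitch) Rx(roll)).
In Python, from bench import arm, cams gives the robot as it stands.
- The arm moves only by the tool move_arm, never from a script. Its argument "steps" is a list of rows, each a list of 4 numbers: the shift along the tool's x, y, z in m, then the turn about the tool's z in degrees. A call has 1 to 20 rows; each row is the pose to reach, as a shift and turn from the pose commanded when the call began, along the tool's axes at that moment; what a row does not reach only later rows make up. A row lasts 1/12 s, in which the tool goes at most 41.7 mm and 7.16 degrees, less where a joint would pass 70% of its speed; a pose out of reach is approached as far as the arm can. A call with a gripper value outside its range is refused whole. "grip" is the gripper command: -1 is fully open, 1 is shut, values between are in proportion, set as the call begins (left out, the last holds). The fingers move at their own pace and stop on an object; "force" is the grip in N (left out, the last holds). Time passes only in rows, so rows that repeat a pose let the fingers close. It gives the time, the measured TCP pose, the force, the opening and the grip force at its end, in the units of the state.
- arm.get_obs(): the state, without advancing time (a new reading comes with each control period).
- cams.capture(name): name is "scene" or "side" or "wrist"; returns a dict with "frame" (480x640x3 uint8, blue, green, red), "mtx" (3x3 intrinsics, pixels), "R" (3x3) and "t" (3): a world point X has camera coordinates R X + t. Camera axes: x right, y down, z forward; pixel columns grow to the right and rows downward; lengths in m; the calibration is good to about 2 mm. A picture is of the moment at which its call begins. There is no depth.
- arm.job_done(): hands the job in; it is judged then, once.
Trained networks look in the newest picture that a camera, given by its name, has taken for a name from the list of things; names that differ only in an ending like _2 or _b are one class to them, and where a whole thing is asked for, a point or a joint stands for the part that bears it (a point fixed in the world has none). Each returns a list of dicts, best first, with "confidence" (0 to 1); they miss things now and then, are a little off and sometimes report something else, mostly with a low value. They report only what shows in the picture. A call takes as long as a camera call.
- cams.recognise(camera, target): "centre" ([column, row] in pixels, amid what is visible of it).
- cams.outline_of(camera, target): "pixels" (480x640 bool, what is visible of it) and "centre" ([column, row] in pixels, amid what is visible of it).
- cams.landmark_of(camera, target): "centre" ([column, row] in pixels: a listed point, or the origin of a listed thing).
The state is a dict: "time": time; "joint_positions": joint angles; "joint_vel": joint speeds; "effort": joint torques, N m; "tcp_pos": TCP position; "tool_rot": TCP orientation; "ft_force": force on the tool from outside, world axes, zero at the start; "torque": the same for the moment, N m; "finger_gap": opening from 0.0 (shut) to 1.0 (fully open); "grasp_force": force on a finger pad.
Only numpy, scipy, OpenCV 4.12 (cv2) and the standard library are available. Lean on these libraries where they do the work, as an engineer would, in place of code of your own. Each camera call takes 0.05 s, during which the arm holds its last target. There are 200 camera calls.

## Task

The packed grey-lidded tote stands open, its lid leaning back past upright. Push the lid over from behind until it tips and let its own weight swing it down without riding on it, then press its free edge down over the catch until it clicks and stays shut. Be gentle: never push or press harder than about 20 N, and leave the cans, jar and boxes around the tote where they stand.

Things in the scene. Friction and masses are not known exactly. Their poses are not given: they have to be found in the camera images.
- tote: White plastic tote, 180 (x) by 260 (y) by 110 high, fixed to the table, packed with cans whose tops lie below the rim. Origin: centre of its underside; z up; x points from the catch side to the hinge side. Its lid hinges along y, on the +x rim; the black catch is on the outside of the -x wall. Its yaw varies widely.
- lid (a joint): Lid angle, rad: 0 level, 1.57 upright; starts leaning back at 1.70 to 1.79 (stop 1.95). Stiff damped hinge: near upright it stays where left; it falls by itself only 0.2 to 0.4 past upright, differing between starts, then sinks in 3 to 7 s onto two spring bumpers, resting at about 0.16. Clicked home it stays at 0.00 to 0.10, differing between starts.
- lid_hinge (a point): Middle of the hinge line, on the underside of the lid's panel, 112 above the table.
- lid_edge (a point): Middle of the lid's free edge, mid-thickness. The lid is a plain grey plastic panel 200 (hinge to free edge) by 262 by 6 thick, about 0.36 kg. Site axes: x along the panel from free edge to hinge, y along the hinge, z out of the outer face (up when shut; the face behind when open).
- lid_press (a point): Point on the lid's outer face, 15 in from mid free edge, above the catch: press down here. From the bumpers to home the edge travels 14 to 33 mm, differing unseen between starts with the height of the catch, so feel for it: the push rises to about 8 N, eases at the click, then meets a rigid stop. Let go too early, it springs back up onto the bumpers.
- can_back: Bystander: food can, 66 across, 105 high, behind the tote on its hinge side. Origin: centre of its underside.
- can_front: Bystander: food can, 66 across, 105 high, on the catch side. Origin: centre of its underside.
- can_low: Bystander: low can, 86 across, 60 high. Origin: centre of its underside.
- jar: Bystander: glass jar, 72 across, 140 high. Origin: centre of its underside.
- carton: Bystander: cardboard carton 50 by 100 by 150 high. Origin: centre of its underside.
- marker_box: Bystander: small open cardboard box 70 by 70 by 60 with marker pens up to 105 high. Origin: centre of its underside.

How it is judged:
By the outcome, as a careful person would: the job done as asked, in the order asked, and still so for the second after the job is handed in, with the robot touching nothing.
It also fails if it takes over 64 s, if anything falls off the work surface, if the arm or the gripper's body presses on something with over 40 N, if the wrist force passes 120 N, or if a joint passes its speed limit or range.

## Working session

There is one attempt and no reset: what is moved stays moved. The work goes in short steps, Python scripts to look and compute and a tool call to move; the robot and the scene stay as the last step left them, time stands still between calls to the robot, and variables do not carry over. Pictures are saved under pics/ and viewed, at most 10 in all, crops included, and the job is handed in when it is done.

Besides the shell and the picture viewer there is one more tool, called after "Request:" as a command line: name --pt "numbers of a row" for each row, then --argument value for the rest. move_arm: Moves the arm, as the interface text tells. Its arguments: {"type":"object","properties":{"steps":{"type":"array"},"grip":{"type":"number"},"force":{"type":"number"}},"required":["steps"]}

```bash
mkdir -p pics; ls; cat > h.py <<'E'
import numpy as np, cv2
from bench import arm, cams
def look(names, things, fn):
    out={}
    for n in names:
        c=cams.capture(n); im=c["frame"].copy()
        c["lm"]={}
        for t in things:
            r=cams.landmark_of(n,t)
            if r:
                c["lm"][t]=(r[0]["centre"],r[0]["confidence"])
                p=tuple(int(v) for v in r[0]["centre"]); cv2.circle(im,p,4,(0,0,255),-1); cv2.putText(im,t,p,0,.45,(255,0,255),1)
        cv2.imwrite(f"pics/{fn}_{n}.png",im); out[n]=c
    return out
def ray(c,px):
    d=np.linalg.inv(c["mtx"])@np.array([px[0],px[1],1.]); R=c["R"]; return -R.T@c["t"], R.T@d
def onz(c,px,z):
    o,d=ray(c,px); return o+d*(z-o[2])/d[2]
def tri(a,pa,b,pb):
    o1,d1=ray(a,pa);o2,d2=ray(b,pb)
    s=np.linalg.lstsq(np.c_[d1,-d2],o2-o1,rcond=None)[0]
    p,q=o1+s[0]*d1,o2+s[1]*d2
    return (p+q)/2,np.linalg.norm(p-q)
E
python3 - <<'E'
from h import *
np.set_printoptions(precision=3,suppress=True)
T=["tote","lid_hinge","lid_edge","lid_press","can_back","can_front","can_low","jar","carton","marker_box"]
o=look(["scene","side"],T,"a")
for t in T:
    a=o["scene"]["lm"].get(t);b=o["side"]["lm"].get(t)
    print(t,a and a[1],b and b[1], tri(o["scene"],a[0],o["side"],b[0]) if a and b else None, [onz(o[n],o[n]["lm"][t][0],0.112 if t=="lid_hinge" else 0) for n in o if t in o[n]["lm"]])
s=arm.get_obs(); print({k:s[k] for k in("time","tcp_pos","tool_rot","ft_force","finger_gap")}, arm.finger_overhang, [x for x in dir(arm) if x[0]!='_'])
E
```

```text
pics
tote 0.95 0.68 (array([ 0.546, -0.075,  0.004]), np.float64(0.0018229601005767936)) [array([ 0.545, -0.075,  0.   ]), array([ 0.545, -0.079,  0.   ])]
lid_hinge 0.93 0.39 (array([ 0.696, -0.034,  0.276]), np.float64(0.05644413953550248)) [array([ 0.63 , -0.056,  0.112]), array([ 0.708, -0.322,  0.112])]
lid_edge 0.78 0.63 (array([ 0.672, -0.048,  0.304]), np.float64(0.0010459729985647327)) [array([ 0.455, -0.139,  0.   ]), array([ 0.727, -0.529,  0.   ])]
lid_press 0.93 0.79 (array([ 0.671, -0.042,  0.296]), np.float64(0.003854334850363533)) [array([ 0.46 , -0.126,  0.   ]), array([ 0.725, -0.495,  0.   ])]
can_back 0.77 0.79 (array([ 0.687,  0.007, -0.   ]), np.float64(0.00480414215820215)) [array([0.685, 0.006, 0.   ]), array([0.689, 0.01 , 0.   ])]
can_front 0.65 0.85 (array([ 0.399, -0.2  , -0.003]), np.float64(0.0004227848488279453)) [array([ 0.402, -0.199,  0.   ]), array([ 0.4  , -0.196,  0.   ])]
can_low 0.56 None None [array([ 0.621, -0.264,  0.   ])]
jar 0.57 0.75 (array([ 0.578,  0.115, -0.002]), np.float64(0.010282561105236222)) [array([0.584, 0.118, 0.   ]), array([0.574, 0.113, 0.   ])]
carton 0.57 0.87 (array([ 0.732, -0.153,  0.015]), np.float64(0.006704793179936631)) [array([ 0.729, -0.156,  0.   ]), array([ 0.732, -0.174, -0.   ])]
marker_box 0.86 0.76 (array([0.493, 0.097, 0.002]), np.float64(0.008291067501125104)) [array([0.488, 0.095, 0.   ]), array([ 0.496,  0.1  , -0.   ])]
{'time': 1.1, 'tcp_pos': array([0.206, 0.51 , 0.245]), 'tool_rot': array([ 3.142, -0.   ,  2.758]), 'ft_force': array([-0.861, -0.116, -0.032]), 'finger_gap': 0.9998194593981422} 0.014 ['PlanningError', 'finger_overhang', 'get_obs', 'job_done']
```

View pics/a_scene.png

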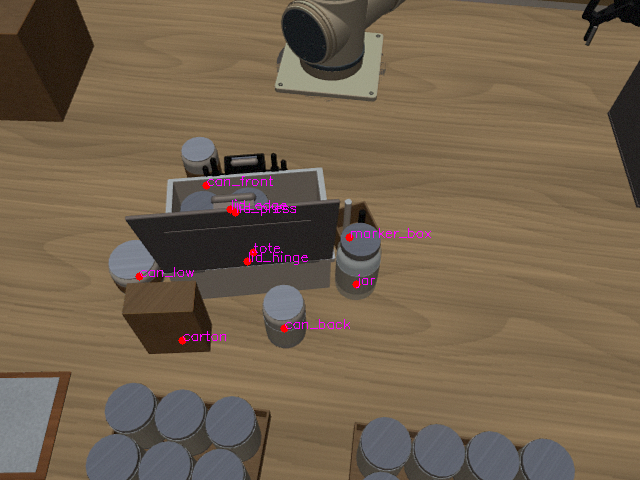

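View pics/a_side.png

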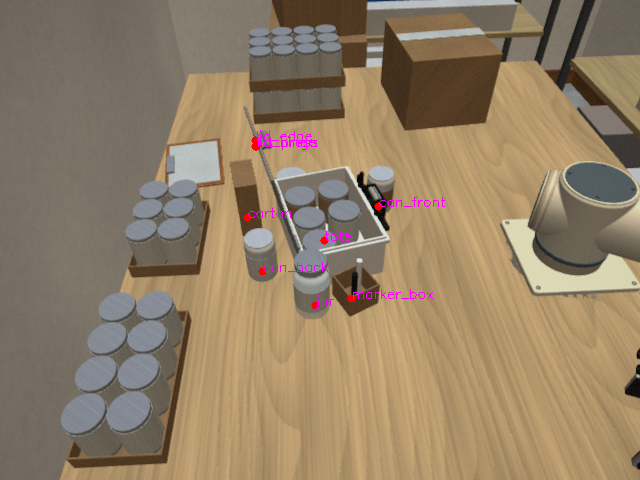

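The scene shows the tote at about (250,220), with the hinge towards the viewer (+x) and the catch on the robot's side at (245,160). The lid leans back, and can_back (284,330) and the carton (180,330) stand behind it. The side view agrees, with the lid edge at about (255,140). Estimates are tote yaw ≈ 0.22 and lid edge at (0.672,-0.048,0.305). I'll swing round behind the lid with the fingers shut.

Request:
move_arm --pt "-0.444 -0.047 -0.06 -35" --pt "-0.444 -0.047 -0.06 -35" --pt "-0.444 -0.047 -0.06 -35" --pt "-0.444 -0.047 -0.06 -35" --pt "-0.444 -0.047 -0.06 -35" --pt "-0.444 -0.047 -0.06 -35" --pt "-0.444 -0.047 -0.06 -35" --pt "-0.444 -0.047 -0.06 -35" --pt "-0.444 -0.047 -0.06 -35" --pt "-0.444 -0.047 -0.06 -35" --pt "-0.444 -0.047 -0.06 -35" --pt "-0.444 -0.047 -0.06 -35" --pt "-0.444 -0.047 -0.06 -35" --pt "-0.444 -0.047 -0.06 -35" --grip 1 --force 40

```text
time: 2.27
tcp_pos: [0.6002, 0.2999, 0.3046]
tool_rot: [3.141, -0.001, -2.916]
ft_force: [-0.1, 0.1, 0.1]
finger_gap: -0.003
grasp_force: 0.0
```

Request:
move_arm --pt "-0.035 -0.03 0 0" --pt "-0.07 -0.06 0 0" --pt "-0.075 -0.1 0 0" --pt "-0.075 -0.14 0 0" --pt "-0.075 -0.18 0 0" --pt "-0.075 -0.22 0 0" --pt "-0.07 -0.26 0 0" --pt "-0.065 -0.3 0 0" --pt "-0.06 -0.34 0 0" --pt "-0.058 -0.352 0 0" --pt "-0.058 -0.352 0 0" --pt "-0.058 -0.352 0 0"

```text
time: 3.27
tcp_pos: [0.7353, -0.0288, 0.3056]
tool_rot: [3.141, 0.0, -2.915]
ft_force: [0.0, 0.7, 0.6]
finger_gap: -0.003
grasp_force: 0.0
```

```bash
python3 - <<'E'
from h import *
np.set_printoptions(precision=3,suppress=True)
T=["lid_hinge","lid_edge","lid_press","tote"]
o=look(["side","scene"],T,"b")
for t in T:
    a=o["scene"]["lm"].get(t);b=o["side"]["lm"].get(t)
    print(t,a,b, tri(o["scene"],a[0],o["side"],b[0]) if a and b else None)
s=arm.get_obs(); print(s["tcp_pos"],s["ft_force"])
for n,c in o.items(): 
    p=c["mtx"]@(c["R"]@(s["tcp_pos"]-[0,0,.014])+c["t"]); print(n,p[:2]/p[2])
E
```

```text
lid_hinge ([246.8, 264.4], 0.92) None None
lid_edge ([284.6, 329.5], 0.68) ([255.3, 138.1], 0.55) (array([0.735, 0.011, 0.296]), np.float64(0.15674241023910762))
lid_press None ([257.6, 147.6], 0.71) None
tote ([253.6, 251.5], 0.96) ([325.4, 243.4], 0.85) (array([ 0.541, -0.075, -0.003]), np.float64(0.0026768979970468007))
[ 0.736 -0.029  0.305] [-0.072  0.452 -0.196]
side [222.509 152.848]
scene [235.561 261.633]
```

View pics/b_side.png

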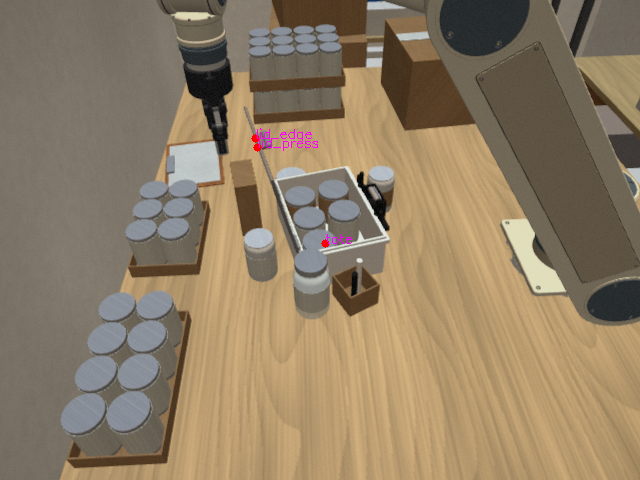

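The fingertip at (222,153) is clearly behind the lid edge at (255,138). I'll lower it and approach to contact.

Request:
move_arm --pt "0.01 0 0.015 0" --pt "0.025 0 0.015 0" --pt "0.035 0 0.015 0" --pt "0.04 0 0.015 0" --pt "0.044 0 0.015 0" --pt "0.048 0 0.015 0" --pt "0.052 0 0.015 0" --pt "0.056 0 0.015 0" --pt "0.06 0 0.015 0" --pt "0.064 0 0.015 0" --pt "0.068 0 0.015 0" --pt "0.072 0 0.015 0"

```text
time: 4.77
tcp_pos: [0.6654, -0.0461, 0.2903]
tool_rot: [-3.142, 0.0, -2.915]
ft_force: [1.6, 0.8, 1.6]
finger_gap: 0.003
grasp_force: 0.6
```

Request:
move_arm --pt "0.004 0 0 0" --pt "0.008 0 0 0" --pt "0.012 0 0 0" --pt "0.016 0 0 0" --pt "0.02 0 0 0" --pt "0.024 0 0 0" --pt "0.028 0 0 0" --pt "0.032 0 0 0" --pt "0.036 0 0 0" --pt "0.039 0 0 0" --pt "0.042 0 0 0" --pt "0.045 0 0 0"

```text
time: 5.77
tcp_pos: [0.6215, -0.0561, 0.2902]
tool_rot: [3.141, -0.0, -2.914]
ft_force: [-0.4, 1.2, 0.0]
finger_gap: -0.001
grasp_force: 0.3
```

```bash
python3 - <<'E'
from h import *
np.set_printoptions(precision=3,suppress=True)
o=look(["side"],["lid_edge","lid_press"],"c")
print(o["side"]["lm"]);s=arm.get_obs(); print(s["tcp_pos"],s["ft_force"])
E
```

```text
{'lid_edge': ([290.9, 132.4], 0.6), 'lid_press': ([290.8, 139.0], 0.87)}
[ 0.622 -0.056  0.29 ] [ 0.178 -0.183  0.602]
```

View pics/c_side.png

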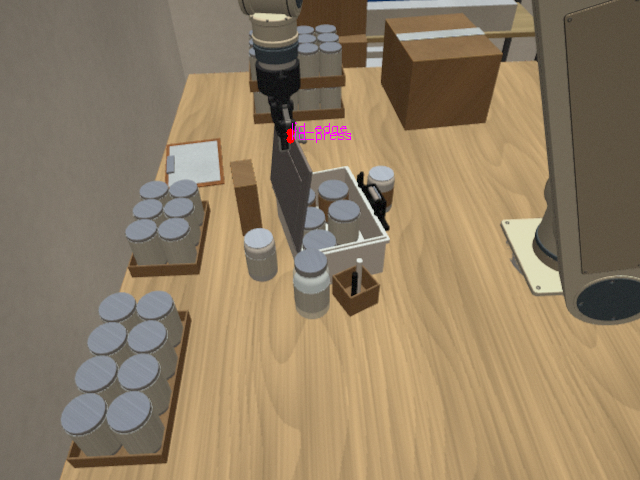

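The lid is now just past upright, with its edge at (291,132), and the fingers are behind it. I'll keep pushing in small steps and check for it falling.

Request:
move_arm --pt "0.003 0 0 0" --pt "0.006 0 0 0" --pt "0.009 0 0 0" --pt "0.012 0 0 0" --pt "0.015 0 0 0" --pt "0.015 0 0 0" --pt "0.015 0 0 0" --pt "0.015 0 0 0"

```text
time: 6.58
tcp_pos: [0.6072, -0.0595, 0.2904]
tool_rot: [-3.142, 0.0, -2.915]
ft_force: [-0.0, -0.5, 0.5]
finger_gap: 0.002
grasp_force: 0.0
```

```bash
cat > w.py <<'E'
from h import *
np.set_printoptions(precision=3,suppress=True)
for i in range(4):
    cams.capture("side")
    print([ (t,[r["centre"] for r in cams.landmark_of("side",t)[:1]]) for t in("lid_edge","lid_press")])
s=arm.get_obs(); print(s["time"],s["tcp_pos"],s["ft_force"])
E
python3 w.py
```

```text
[('lid_edge', [[300.1, 133.8]]), ('lid_press', [[299.2, 140.2]])]
[('lid_edge', [[302.1, 130.5]]), ('lid_press', [[299.4, 138.4]])]
[('lid_edge', [[300.2, 130.4]]), ('lid_press', [[299.7, 140.0]])]
[('lid_edge', [[299.7, 133.6]]), ('lid_press', [[298.5, 137.6]])]
7.1833 [ 0.607 -0.059  0.29 ] [ 0.315 -0.871 -0.202]
```

Not falling yet.

Request:
move_arm --pt "0.003 0 0 0" --pt "0.006 0 0 0" --pt "0.009 0 0 0" --pt "0.012 0 0 0" --pt "0.012 0 0 0" --pt "0.012 0 0 0" --pt "0.012 0 0 0"

```text
time: 7.77
tcp_pos: [0.5955, -0.0622, 0.2904]
tool_rot: [-3.142, 0.0, -2.915]
ft_force: [0.5, -0.3, 0.6]
finger_gap: -0.005
grasp_force: 0.0
```

```bash
python3 w.py
```

```text
[('lid_edge', [[309.6, 131.6]]), ('lid_press', [[306.1, 140.4]])]
[('lid_edge', [[309.7, 133.7]]), ('lid_press', [[308.2, 139.7]])]
[('lid_edge', [[311.7, 133.2]]), ('lid_press', [[310.4, 140.0]])]
[('lid_edge', [[314.4, 131.7]]), ('lid_press', [[313.6, 143.1]])]
8.3667 [ 0.595 -0.062  0.29 ] [ 0.118 -0.173 -0.625]
```

The lid is moving on its own (306→314). I'll back off, lift clear and let it sink.

Request:
move_arm --pt "-0.01 0 0 0" --pt "-0.02 0 -0.01 0" --pt "-0.02 0 -0.03 0" --pt "-0.02 0 -0.05 0" --pt "-0.02 0 -0.05 0" --pt "-0.02 0 -0.05 0"

```text
time: 8.87
tcp_pos: [0.6154, -0.0577, 0.341]
tool_rot: [-3.141, 0.002, -2.914]
ft_force: [0.3, 0.7, -0.6]
finger_gap: -0.004
grasp_force: 0.0
```

```bash
python3 w.py
```

```text
[('lid_edge', [[333.2, 139.9]]), ('lid_press', [[330.7, 149.1]])]
[('lid_edge', [[340.5, 143.5]]), ('lid_press', [[339.6, 149.0]])]
[('lid_edge', [[350.0, 150.6]]), ('lid_press', [[344.9, 154.8]])]
[('lid_edge', [[359.2, 156.8]]), ('lid_press', [[353.9, 163.0]])]
9.4667 [ 0.615 -0.058  0.34 ] [0.046 0.171 0.024]
```

Request:
move_arm --pt "0 0 0 0" --pt "0 0 0 0" --pt "0 0 0 0" --pt "0 0 0 0" --pt "0 0 0 0" --pt "0 0 0 0" --pt "0 0 0 0" --pt "0 0 0 0" --pt "0 0 0 0" --pt "0 0 0 0" --pt "0 0 0 0" --pt "0 0 0 0" --pt "0 0 0 0" --pt "0 0 0 0" --pt "0 0 0 0" --pt "0 0 0 0" --pt "0 0 0 0" --pt "0 0 0 0" --pt "0 0 0 0" --pt "0 0 0 0"

```text
time: 11.13
tcp_pos: [0.615, -0.0577, 0.3403]
tool_rot: [3.142, 0.0, -2.915]
ft_force: [-0.2, 0.1, -0.1]
finger_gap: 0.004
grasp_force: 0.0
```

Request:
move_arm --pt "0 0 0 0" --pt "0 0 0 0" --pt "0 0 0 0" --pt "0 0 0 0" --pt "0 0 0 0" --pt "0 0 0 0" --pt "0 0 0 0" --pt "0 0 0 0" --pt "0 0 0 0" --pt "0 0 0 0" --pt "0 0 0 0" --pt "0 0 0 0" --pt "0 0 0 0" --pt "0 0 0 0" --pt "0 0 0 0" --pt "0 0 0 0" --pt "0 0 0 0" --pt "0 0 0 0" --pt "0 0 0 0" --pt "0 0 0 0"

```text
time: 12.8
tcp_pos: [0.615, -0.0577, 0.3403]
tool_rot: [3.142, -0.0, -2.915]
ft_force: [-0.7, 0.4, 0.2]
finger_gap: -0.002
grasp_force: 0.0
```

```bash
cat > v.py <<'E'
from h import *
import sys
np.set_printoptions(precision=3,suppress=True)
T=["lid_hinge","lid_edge","lid_press","tote"]
o=look(["side","scene"],T,sys.argv[1])
for t in T:
    a=o["scene"]["lm"].get(t);b=o["side"]["lm"].get(t)
    print(t,a,b, tri(o["scene"],a[0],o["side"],b[0]) if a and b else None)
s=arm.get_obs(); print(s["time"],s["tcp_pos"],s["ft_force"])
E
python3 v.py d
```

```text
lid_hinge ([246.1, 265.7], 0.74) ([284.3, 216.1], 0.72) (array([ 0.632, -0.059,  0.102]), np.float64(0.001331950953084468))
lid_edge None ([368.3, 183.7], 0.97) None
lid_press ([245.7, 160.3], 0.82) ([363.7, 185.1], 0.71) (array([ 0.457, -0.091,  0.151]), np.float64(0.0016883765617167216))
tote None ([325.2, 241.1], 0.9) None
13.3 [ 0.615 -0.058  0.34 ] [-0.422 -0.227 -0.47 ]
```

View pics/d_side.png

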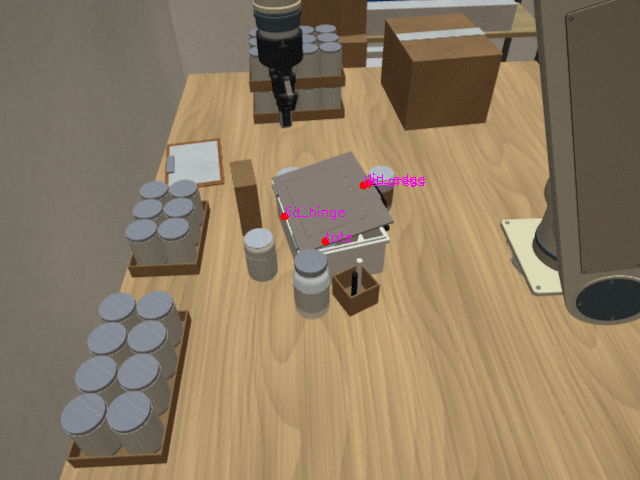

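The lid has sunk onto the bumpers and its press point is at about (364,185). I'll move above that point.

Request:
move_arm --pt "0.04 0 0 0" --pt "0.08 0 0 0" --pt "0.12 0 0.01 0" --pt "0.15 0 0.03 0" --pt "0.162 0 0.06 0" --pt "0.162 0.001 0.1 0" --pt "0.162 0.001 0.13 0" --pt "0.162 0.001 0.15 0" --pt "0.162 0.001 0.15 0" --pt "0.162 0.001 0.15 0"

```text
time: 14.13
tcp_pos: [0.4567, -0.0931, 0.1904]
tool_rot: [3.141, -0.001, -2.915]
ft_force: [-0.7, 0.1, 0.8]
finger_gap: 0.001
grasp_force: 0.0
```

```bash
python3 v.py e; python3 - <<'E'
import cv2,numpy as np
a=cv2.imread('pics/e_side.png')[80:280,250:450];b=cv2.imread('pics/e_scene.png')[100:300,130:370]
cv2.imwrite('pics/e2.png',np.hstack([cv2.resize(a,None,fx=1.8,fy=1.8),cv2.resize(b,None,fx=1.8,fy=1.8)]))
E
```

```text
lid_hinge ([248.1, 263.3], 0.6) ([285.1, 212.8], 0.68) (array([ 0.631, -0.055,  0.112]), np.float64(0.002960548085009959))
lid_edge ([240.7, 152.5], 0.74) ([367.7, 181.8], 0.97) (array([ 0.446, -0.101,  0.154]), np.float64(0.0023900074441465156))
lid_press ([243.7, 157.2], 0.73) ([365.4, 184.8], 0.6) (array([ 0.452, -0.095,  0.15 ]), np.float64(0.0015592859852917448))
tote ([252.9, 253.8], 0.61) ([325.0, 236.9], 0.65) (array([ 0.547, -0.077,  0.01 ]), np.float64(0.011557935910221693))
14.6333 [ 0.457 -0.093  0.191] [0.153 0.646 0.132]
```

View pics/e2.png

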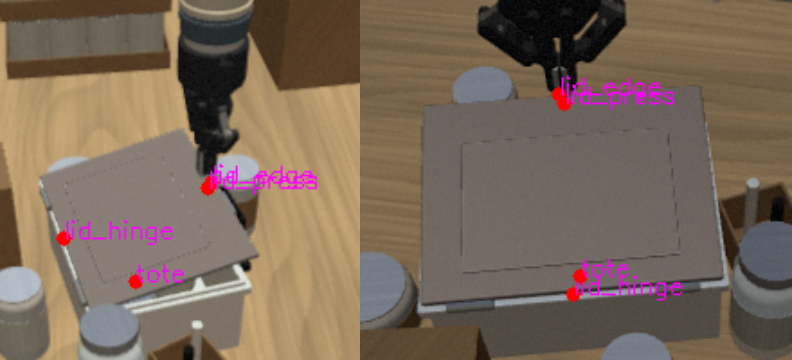

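The crops show the shut fingers right above the press point. I'll descend and feel for contact.

Request:
move_arm --pt "0 0 0.008 0" --pt "0 0 0.016 0" --pt "0 0 0.02 0" --pt "0 0 0.023 0" --pt "0 0 0.025 0" --pt "0 0 0.027 0" --pt "0 0 0.028 0" --pt "0 0 0.029 0" --pt "0 0 0.03 0" --pt "0 0 0.03 0"

```text
time: 15.47
tcp_pos: [0.4569, -0.0932, 0.1603]
tool_rot: [-3.141, 0.0, -2.915]
ft_force: [-0.9, -0.5, 0.5]
finger_gap: -0.001
grasp_force: 0.5
```

Request:
move_arm --pt "0 0 0.001 0" --pt "0 0 0.002 0" --pt "0 0 0.003 0" --pt "0 0 0.003 0"

```text
time: 15.8
tcp_pos: [0.4569, -0.0932, 0.1572]
tool_rot: [-3.141, -0.0, -2.915]
ft_force: [-1.6, -0.7, 3.2]
finger_gap: 0.001
grasp_force: 1.3
```

Request:
move_arm --pt "0 0 0.001 0" --pt "0 0 0.002 0" --pt "0 0 0.003 0" --pt "0 0 0.003 0"

```text
time: 16.13
tcp_pos: [0.4566, -0.0933, 0.1544]
tool_rot: [-3.141, -0.0, -2.915]
ft_force: [-3.0, -1.3, 6.1]
finger_gap: -0.001
grasp_force: 2.6
```

Request:
move_arm --pt "0 0 0.001 0" --pt "0 0 0.002 0" --pt "0 0 0.002 0"

```text
time: 16.38
tcp_pos: [0.4567, -0.0933, 0.1523]
tool_rot: [-3.141, -0.0, -2.915]
ft_force: [-3.3, -0.6, 3.1]
finger_gap: 0.0
grasp_force: 1.9
```

Request:
move_arm --pt "0 0 0.001 0" --pt "0 0 0.002 0" --pt "0 0 0.002 0"

```text
time: 16.63
tcp_pos: [0.4569, -0.0932, 0.1501]
tool_rot: [-3.142, -0.0, -2.915]
ft_force: [-2.0, -0.5, 1.8]
finger_gap: 0.004
grasp_force: 0.9
```

Request:
move_arm --pt "0 0 0.001 0" --pt "0 0 0.002 0" --pt "0 0 0.002 0"

```text
time: 16.88
tcp_pos: [0.457, -0.093, 0.1479]
tool_rot: [3.141, 0.0, -2.914]
ft_force: [-0.6, 0.9, -0.4]
finger_gap: -0.002
grasp_force: 0.0
```

Request:
move_arm --pt "0 0 0.001 0" --pt "0 0 0.002 0" --pt "0 0 0.002 0"

```text
time: 17.13
tcp_pos: [0.4569, -0.0931, 0.146]
tool_rot: [3.141, -0.0, -2.914]
ft_force: [0.3, -0.1, 1.0]
finger_gap: -0.001
grasp_force: 0.0
```

Request:
move_arm --pt "0 0 0.001 0" --pt "0 0 0.001 0"

```text
time: 17.3
tcp_pos: [0.4569, -0.0931, 0.1454]
tool_rot: [-3.142, 0.0, -2.914]
ft_force: [-1.3, -0.4, 4.2]
finger_gap: 0.001
grasp_force: 1.6
```

Request:
move_arm --pt "0 0 0.001 0" --pt "0 0 0.001 0"

```text
time: 17.47
tcp_pos: [0.457, -0.0931, 0.1451]
tool_rot: [-3.141, 0.001, -2.914]
ft_force: [-2.6, 1.6, 11.5]
finger_gap: 0.0
grasp_force: 5.6
```

```bash
python3 v.py f; python3 - <<'E'
import cv2,numpy as np
a=cv2.imread('pics/f_side.png')[80:280,250:450];b=cv2.imread('pics/f_scene.png')[100:300,130:370]
cv2.imwrite('pics/f2.png',np.hstack([cv2.resize(a,None,fx=1.8,fy=1.8),cv2.resize(b,None,fx=1.8,fy=1.8)]))
E
```

```text
lid_hinge ([246.6, 263.3], 0.86) ([284.4, 211.1], 0.93) (array([ 0.633, -0.057,  0.115]), np.float64(0.003779746365988209))
lid_edge ([242.4, 161.5], 0.68) ([367.6, 189.4], 0.64) (array([ 0.445, -0.101,  0.132]), np.float64(0.0007639634577630657))
lid_press ([246.0, 164.7], 0.81) ([365.5, 190.1], 0.86) (array([ 0.452, -0.094,  0.135]), np.float64(0.0024064204040941755))
tote ([253.5, 250.3], 0.96) ([325.3, 238.8], 0.59) (array([ 0.543, -0.075,  0.009]), np.float64(0.003244513240433418))
17.9667 [ 0.457 -0.093  0.145] [-3.76   0.91  10.615]
```

View pics/f2.png

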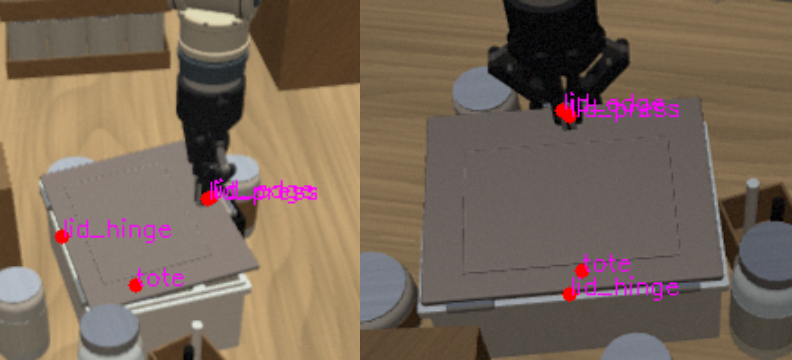

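The push rose to about 6 N, eased, then met a rigid stop 15 mm down, which fits a click. I'll lift straight up and check that the lid stays.

Request:
move_arm --pt "0 0 -0.002 0" --pt "0 0 -0.01 0" --pt "0 0 -0.03 0" --pt "0 0 -0.06 0" --pt "0 0 -0.09 0" --pt "0 0 -0.12 0" --pt "0 0 -0.12 0" --pt "0 0 -0.12 0" --pt "0 0 -0.12 0" --pt "0 0 -0.12 0" --pt "0 0 -0.12 0" --pt "0 0 -0.12 0" --pt "0 0 -0.12 0" --pt "0 0 -0.12 0" --pt "0 0 -0.12 0" --pt "0 0 -0.12 0" --pt "0 0 -0.12 0" --pt "0 0 -0.12 0" --pt "0 0 -0.12 0" --pt "0 0 -0.12 0"

```text
time: 19.63
tcp_pos: [0.4569, -0.0932, 0.2643]
tool_rot: [-3.142, 0.0, -2.915]
ft_force: [-0.4, 0.3, -0.1]
finger_gap: 0.001
grasp_force: 0.0
```

```bash
python3 v.py g
```

```text
lid_hinge ([247.3, 263.3], 0.79) ([285.2, 215.8], 0.61) (array([ 0.63 , -0.057,  0.105]), np.float64(0.0022549150421081504))
lid_edge ([242.0, 155.5], 0.9) ([368.1, 190.0], 0.86) (array([ 0.441, -0.1  ,  0.136]), np.float64(0.010928058916277857))
lid_press ([244.9, 162.2], 0.64) ([365.4, 191.5], 0.93) (array([ 0.45 , -0.095,  0.134]), np.float64(0.004774980551263492))
tote ([254.0, 252.3], 0.89) None None
20.1333 [ 0.457 -0.093  0.264] [-0.593 -0.303 -0.689]
```

View pics/g_side.png

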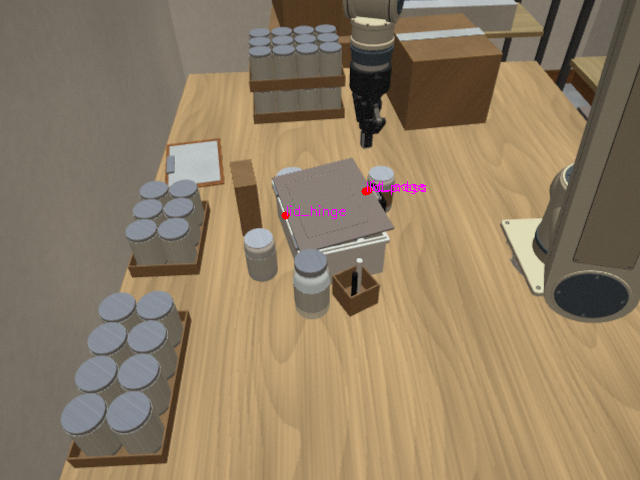

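The lid looks down: the edge at row 190 in the side view matches the pressed picture, against 182 before. I'll confirm by differencing a lid corner away from the gripper.

```bash
python3 - <<'E'
import cv2,numpy as np
for v,(r0,r1,c0,c1) in {"side":(215,250,370,400),"scene":(135,170,290,330)}.items():
    I={k:cv2.imread(f'pics/{k}_{v}.png')[r0:r1,c0:c1].astype(int) for k in "efg"}
    print(v,"e-g",abs(I['e']-I['g']).mean(),"f-g",abs(I['f']-I['g']).mean())
from h import *
for n in("side","scene"):
    for i in range(3):
        cams.capture(n); print(n,[cams.landmark_of(n,t)[0]["centre"] for t in("lid_edge","lid_press") if cams.landmark_of(n,t)])
E
```

```text
side e-g 10.716825396825397 f-g 2.0215873015873016
scene e-g 14.86595238095238 f-g 13.229285714285714
side [[370.2, 192.7], [365.3, 192.7]]
side [[369.4, 189.6], [364.0, 190.7]]
side [[371.5, 191.0], [365.3, 190.4]]
scene [[241.0, 158.6], [244.2, 164.3]]
scene [[239.0, 158.2], [246.5, 163.4]]
scene [[243.2, 159.7], [245.7, 160.9]]
```

```bash
python3 -c "
from bench import arm
print(arm.job_done())"
```

```text
the job is handed in; nothing more can be done
None
```

The lid tipped over, sank by itself and was pressed until it clicked; it stayed shut after I lifted away, with pushes peaking at about 12 N in the readings, no neighbours seen to move, and the job handed in.

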